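Set the beaker on the scale and take off a twist-lock cap of unknown hand

TASK

First set the empty open beaker upright in the middle of the scale's round pan and let go of it. Then take the cap off the steel canister: it is a twist-lock cap that comes loose in only one direction, clockwise or anticlockwise, and nothing shows which, so grip it lightly, turn it gently one way and, if it stops, do not force it but turn it the other way until it stops, then lift it straight off. Finish while still holding the cap level, clear above the canister's open neck, and leave the other bottles, jars and vials standing where they are.

Things in the scene. Friction and masses are not known exactly. Their poses are not given: they have to be found in the camera images.
- beaker: empty open white plastic beaker, a plain cup without lid or handle, outer diameter 56 mm at the rim tapering to 45 mm at the foot, 75 mm high, wall 3 mm, about 60 g, standing upright on the bench. Origin: centre of its underside, z up.
- scale: low white bench scale, 170 x 150 mm and 28 mm high, with a round flat steel pan 124 mm in diameter whose top is 40 mm above the bench; fixed to the bench. Origin: centre of its underside.
- pan (a point): centre of the top face of the scale's pan, 40 mm above the bench, z up.
- canister: upright steel canister, 84 mm in diameter, on a 110 mm square steel foot plate bolted to the bench; its shoulder ends 102 mm up, then comes a neck hidden under the cap, 38 mm in diameter with a lip 50 mm in diameter, whose open mouth is 128 mm above the bench. Origin: centre of the foot plate's underside, z up.
- cap: round ribbed grey plastic twist-lock cap on the canister, 60 mm in diameter, 28 mm high, flat top, about 90 g, loose once unlocked. Origin: centre of its lower edge, 105 mm above the bench while closed (top at 133 mm), z up. Two lugs inside hook under the neck's lip. It has 2 mm of sideways play and turns with little resistance; a grip of about 15 N is enough.
- cap_top (a point): centre of the cap's flat top. How it opens: one way it turns freely about 0.7 to 1.0 rad (50 degrees) to a firm stop, and within 0.1 rad of that stop it lifts straight off. The other way it stops firmly after 0.1 to 0.45 rad, still locked. Which way opens, clockwise or anticlockwise, changes from start to start and cannot be seen.
- neck_mouth (a point): centre of the neck's mouth, 128 mm above the bench, hidden under the cap. Forcing the cap (over 100 N between cap and canister, by twisting or pulling hard at a stop with a strong grip) spoils its catch.
- jar: bystander: closed round jar with black lid, 54 mm in diameter, 75 mm high, loose. Origin: centre of its underside.
- amber_bottle: bystander: amber bottle with black cap, 60 mm in diameter, 140 mm high, loose. Origin: centre of its underside.
- clear_bottle: bystander: clear bottle with a cap, 64 mm in diameter, 160 mm high, loose. Origin: centre of its underside.
- vial_a: bystander: small closed vial, 26 mm in diameter, 45 mm high, loose. Origin: centre of its underside.
- vial_b: bystander: small closed vial like the other, 26 mm in diameter, 45 mm high, loose. Origin: centre of its underside.

How it is judged:
By the outcome, as a careful person would: the job done as asked, in the order asked, and still so for the second after the job is handed in, while the arm keeps its last pose, push and grip.
It also fails if it takes over 61 s, if anything falls off the work surface, if the arm or the gripper's body presses on something with over 40 N, if the wrist force passes 120 N, or if a joint passes its speed limit or range.

ROBOT

A 6-joint arm with a two-finger parallel gripper is mounted at the origin on the work surface. World frame = base frame: x ahead of the robot, y to its left, z up, the work surface at z = 0. Lengths are in m, angles in rad, forces in N, time in s.
With the tool pointing down it reaches from about 0.425 to 0.95 m from the base axis. Payload 3.5 kg.
Tool frame: the origin (TCP) lies at the very end of the fingers, on their centre line; the grasp point (between the pads) lies 19 mm behind it; z points along the fingers, y is the line along which they close (so a half turn about z gives the same grasp; the last joint's range is limited). The gripper opens to 85 mm and grips with 20 to 120 N. Pads are 22 mm wide; open, the fingers measure 114 mm over their backs; the gripper's body (76 mm by 85 mm) begins 54 mm behind the grasp point. The pads swing forward as they close: fully open they stand 13 mm farther back than shut.
Start: joints at [-1.439, 0.286, 1.577, -0, 1.279, -0.15], TCP at [0.188, -0.648, 0.231] pointing down, gripper open.
Joint ranges: [-2.77, 2.77], [-0.9, 2.22], [0.21, 2.48], [-1.53, 4.67], [0.24, 2.81], [-2.84, 2.84]. Speed limits (rad/s): [2.79, 2.79, 3.14, 3.14, 3.14, 3.14].

INTERFACE

Orientations are given as a unit quaternion [x, y, z, w].
In Python, from plant import get_state, read_camera, sign_off, recognise gives the robot as it stands.
- The arm moves only by the tool arm_command, never from a script. Its argument "steps" is a list of rows, each an object with "translation": the shift along the tool's x, y, z scaled (see below), a list of three; "twist": the turn, a rotation vector about the tool's x, y, z scaled (see below), a list of three; "fingers": the opening, from -1 (shut) to 1 (fully open). In form: [{"translation": [x, y, z], "twist": [rx, ry, rz], "fingers": fingers}, ...]. A call has 1 to 5 rows; each row is the pose to reach, as a shift and turn from the pose commanded when the call began, along the tool's axes at that moment; what a row does not reach only later rows make up. The controller multiplies each number of a shift by 75 cm and each number of a turn by 60 degrees. A row lasts 1/8 s, in which the tool goes at most 62.5 mm and 10.7 degrees, less where a joint would pass 70% of its speed; a pose out of reach is approached as far as the arm can. A call with a number of a shift or a turn outside -1 to 1 is refused whole. A call with a gripper value outside its range is refused whole. The fingers move at their own pace and stop on an object; "grip_force" is the grip in N (left out, the last holds). Time passes only in rows, so rows that repeat a pose let the fingers close. It gives the time, the measured TCP pose, the force, the opening and the grip force at its end, in the units of the state.
- get_state(): the state, without advancing time (a new reading comes with each control period).
- read_camera(name): name is "scene" or "top" or "wrist"; returns a dict with "pixels" (400x640x3 uint8, red, green, blue), "K" (3x3 intrinsics, pixels), "R" (3x3) and "t" (3): a world point X has camera coordinates R X + t; the wrist camera has in their place "T_tool_cam" (4x4, takes a point from camera to tool coordinates, whose origin is the TCP and whose axes are the flange's). Camera axes: x right, y down, z forward; pixel columns grow to the right and rows downward; lengths in m; the calibration is good to about 2 mm. A picture is of the moment at which its call begins: read the wrist's pose just before it. There is no depth.
- sign_off(): hands the job in; it is judged then, once.
Trained networks look in a picture, given as the dict that the camera call returned (one of the last four; its "shot" number tells which), for a name from the list of things; names that differ only in an ending like _2 or _b are one class to them, and where a whole thing is asked for, a point or a joint stands for the part that bears it (a point fixed in the world has none). Each returns a list of dicts, best first, with "conf" (0 to 1); they miss things now and then, are a little off and sometimes report something else, mostly with a low value. They report only what shows in the picture. A call takes as long as a camera call.
- recognise(picture, query): "point" ([row, column] in pixels, amid what is visible of it).
The state is a dict: "time": time; "qpos": joint angles; "dq": joint speeds; "joint_efforts": joint torques, N m; "eef_pos": TCP position; "tcp_rot": TCP orientation; "contact_force": force on the tool from outside, world axes, zero at the start; "wrist_torque": the same for the moment, N m; "opening": opening from 0.0 (shut) to 1.0 (fully open); "finger_force": force on a finger pad.
Only numpy, scipy, OpenCV 4.12 (cv2) and the standard library are available. Lean on these libraries where they do the work, as an engineer would, in place of code of your own. Each camera call takes 0.05 s, during which the arm holds its last target. There are 200 camera calls.

## Working session

There is one attempt and no reset: what is moved stays moved. The work goes in short steps, Python scripts to look and compute and a tool call to move; the robot and the scene stay as the last step left them, time stands still between calls to the robot, and variables do not carry over. Pictures are saved under pics/ and viewed, at most 10 in all, crops included, and the job is handed in when it is done.

Besides the shell and the picture viewer there is one more tool, called after "Emit:" as name(argument=value, ...), one argument or row to a line, values as JSON. arm_command: Moves the arm, as the interface text tells. Shifts and turns lie within -1 to 1; 1 stands for 75 cm of shift or 60 degrees of turn. Its arguments: {"type":"object","properties":{"steps":{"type":"array"},"grip_force":{"type":"number"}},"required":["steps"]}

```bash
mkdir -p pics; cat > h.py <<'E'
import numpy as np, cv2
from plant import get_state, read_camera, sign_off, recognise
from scipy.spatial.transform import Rotation as R
def ray(c,p):
    d=np.linalg.inv(c["K"])@np.array([p[1],p[0],1.]); Rm=np.array(c["R"]);t=np.array(c["t"])
    return -Rm.T@t, Rm.T@d
def at_z(c,p,z):
    o,d=ray(c,p); return o+d*(z-o[2])/d[2]
def proj(c,X):
    q=np.array(c["K"])@(np.array(c["R"])@np.array(X)+np.array(c["t"])); return q[:2]/q[2]
E
python3 - <<'E'
from h import *
s=get_state(); print(s)
for n in ["top","scene"]:
    c=read_camera(n); cv2.imwrite(f"pics/{n}.png",c["pixels"][:,:,::-1]); print(n,"cam at",ray(c,(0,0))[0].round(3))
    for q,z in [("beaker",.06),("pan",.04),("scale",.03),("canister",.1),("cap",.133),("jar",.075),("amber_bottle",.14),("clear_bottle",.16),("vial_a",.045)]:
        for r in recognise(c,q)[:3]: print(n,q,np.round(r["point"],1),round(r["conf"],2),at_z(c,r["point"],z).round(3))
E
```

```text
{'time': 0.0, 'qpos': array([-1.43899761e+00,  2.87155411e-01,  1.57815542e+00,  1.16649916e-05,
        1.27858998e+00, -1.50004647e-01]), 'dq': array([ 0.00200269,  0.00117677, -0.00105802, -0.00139526, -0.0012941 ,
        0.00184456]), 'joint_efforts': array([-1.65144731e-03, -4.05985951e+01, -2.92627412e+01, -2.39091933e-04,
        5.72160716e-03, -4.31828994e-06]), 'eef_pos': array([ 0.18765206, -0.64772052,  0.22996569]), 'tcp_rot': array([ 9.90089347e-01,  1.40434156e-01,  1.60884676e-05, -1.15397908e-03]), 'contact_force': array([ 0.21103472, -0.58095954,  0.22249337]), 'wrist_torque': array([ 0.04572049, -0.00152835, -0.01539493]), 'finger_force': 0.0, 'opening': 1.002969709272804}
top cam at [0.417 0.005 1.069]
top beaker [251.9 297.7] 0.58 [0.494 0.036 0.06 ]
top pan [209.8 218.7] 0.88 [0.594 0.215 0.04 ]
top scale [206.6 223.6] 0.79 [0.603 0.206 0.03 ]
top canister [210.4 398.1] 0.77 [ 0.576 -0.182  0.1  ]
top canister [127.6 372.4] 0.48 [ 0.764 -0.134  0.1  ]
top cap [194.3 420.4] 0.94 [ 0.604 -0.225  0.133]
top jar [173.9 295.1] 0.88 [0.667 0.04  0.075]
top amber_bott
[... 350 characters left out ...]
scene pan [186.6 422.5] 0.6 [0.61  0.197 0.04 ]
scene scale [188.3 423.6] 0.76 [0.609 0.202 0.03 ]
scene canister [274.9 215.4] 0.58 [ 0.653 -0.216  0.1  ]
scene cap [249.9 193.6] 0.6 [ 0.617 -0.232  0.133]
scene cap [277.7 215.8] 0.57 [ 0.672 -0.213  0.133]
scene cap [248.8 366.2] 0.28 [0.719 0.005 0.133]
scene jar [247.4 369.9] 0.83 [0.697 0.03  0.075]
scene amber_bottle [251.9 441.9] 0.77 [0.771 0.104 0.14 ]
scene amber_bottle [173.2 225.7] 0.69 [ 0.505 -0.148  0.14 ]
scene amber_bottle [190.1 423.7] 0.45 [0.666 0.138 0.14 ]
scene clear_bottle [340.3 291.5] 0.6 [ 0.803 -0.146  0.16 ]
scene vial_a [131.7 347.1] 0.69 [0.427 0.121 0.045]
scene vial_a [175.6 225. ] 0.67 [ 0.435 -0.148  0.045]
```

View pics/top.png

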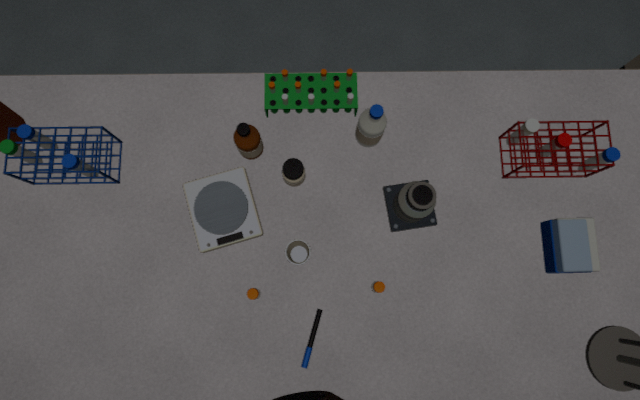

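View pics/scene.png

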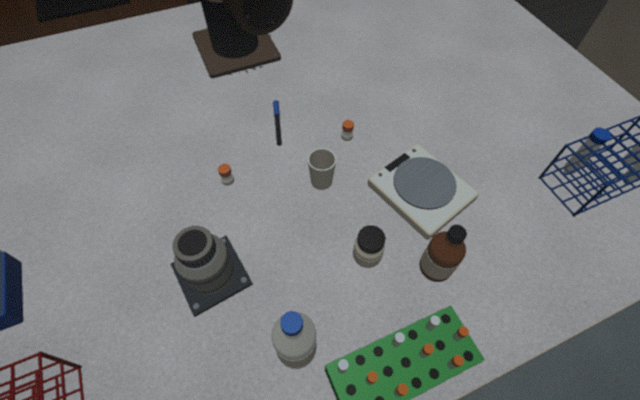

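The top view shows the beaker at about (298,251), pan at (221,208), cap at (422,195) and foot plate at (410,206). The scene view shows the beaker at (321,168), pan at (424,183) and cap at (194,245). I'll overlay models on these to refine.

```bash
cat > ov.py <<'E'
from h import *
def tile(c,circs,S=6,half=22):
    X=circs[0][0]; u=proj(c,X).round().astype(int); x0,y0=u-half
    im=cv2.resize(np.ascontiguousarray(c["pixels"][y0:y0+2*half,x0:x0+2*half,::-1]),None,fx=S,fy=S,interpolation=cv2.INTER_CUBIC)
    im=cv2.convertScaleAbs(im,alpha=1.3)
    for (C,r) in circs:
        a=np.linspace(0,2*np.pi,40); P=[(proj(c,[C[0]+r*np.cos(t),C[1]+r*np.sin(t),C[2]])-[x0,y0]+.5)*S for t in a]
        cv2.polylines(im,[np.array(P).round().astype(np.int32)],True,(0,0,255),1)
    return im
E
python3 - <<'E'
from ov import *
from scipy.optimize import least_squares
T=read_camera("top");Sc=read_camera("scene")
def tri(pt,ps):
    A=[];
    f=lambda X:np.r_[proj(T,X)-pt[::-1],proj(Sc,X)-ps[::-1]]
    r=least_squares(f,[.6,0,.05]); return r.x,r.fun
for n,a,b in [("beaker",(251.9,297.7),(166.2,319.6)),("pan",(209,221),(186.6,423)),("cap",(194.3,420.4),(245,193.6))]:
    print(n,tri(np.array(a),np.array(b)))
b=[.494,.034];p=at_z(T,(208,221),.04)[:2];k=at_z(T,(195,421.5),.133)[:2]
print(p,k,at_z(T,(205.5,410),0))
rows=[]
for c in (T,Sc):
    rows.append(np.hstack([tile(c,[([*b,.075],.028),([*b,0],.0225)]),tile(c,[([*p,.04],.062)],S=4,half=33),tile(c,[([*k,.133],.03),([*k,.102],.042)])]))
cv2.imwrite("pics/ov1.png",np.vstack(rows))
E
```

```text
beaker (array([0.49275354, 0.03221491, 0.05073288]), array([ 1.80478762,  0.6564705 ,  1.70770411, -0.1176057 ]))
pan (array([0.59855708, 0.21321473, 0.01543519]), array([ 0.82413004,  0.4907654 ,  0.81849722, -0.03970048]))
cap (array([ 0.60522056, -0.22921721,  0.12562262]), array([ 1.35395668,  0.13940213,  0.94743683, -0.0907737 ]))
[0.59780627 0.2103064 ] [ 0.60256083 -0.22678093] [ 0.60381885 -0.2307267   0.        ]
```

View pics/ov1.png

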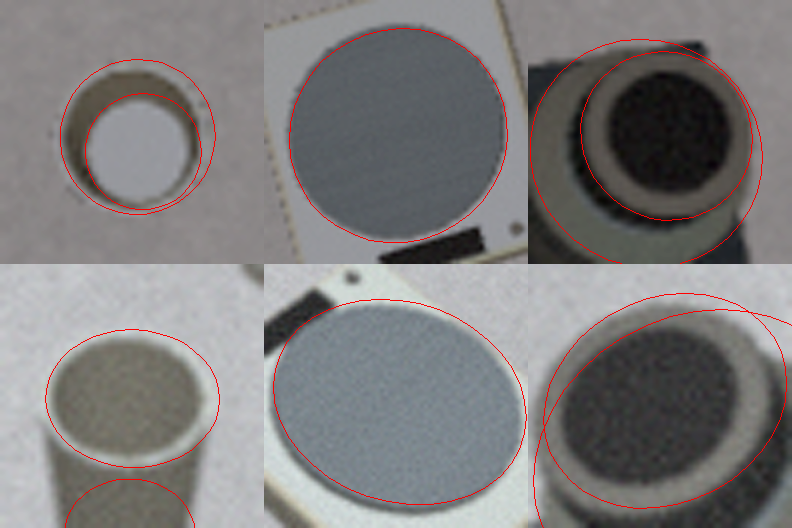

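```bash
cat >> h.py <<'E'
def go(X):
    s=get_state(); r=R.from_quat(s["tcp_rot"])
    print("t",round(s["time"],2),"pos",s["eef_pos"].round(4),"rpy",r.as_euler("xyz").round(3),"j6",s["qpos"][5].round(2),"F",s["contact_force"].round(1),"open",round(s["opening"],3))
    d=r.inv().apply(np.array(X)-s["eef_pos"]); print("mm",(d*1000).round(1),"units",(d/.75).round(4))
E
python3 -c "
from h import *
go([.494,.034,.20])"
```

```text
t 1.1 pos [ 0.1877 -0.6484  0.2313] rpy [-3.142 -0.     0.282] j6 -0.15 F [-0.1 -0.5  0.1] open 1.002
mm [ 483.9 -570.3   31.3] units [ 0.6453 -0.7604  0.0418]
```

Emit:
arm_command(
  steps=[
    {"translation": [0.645, -0.76, 0.042], "twist": [0, 0, 0], "fingers": 1},
    {"translation": [0.645, -0.76, 0.042], "twist": [0, 0, 0], "fingers": 1},
    {"translation": [0.645, -0.76, 0.042], "twist": [0, 0, 0], "fingers": 1},
    {"translation": [0.645, -0.76, 0.042], "twist": [0, 0, 0], "fingers": 1},
    {"translation": [0.645, -0.76, 0.042], "twist": [0, 0, 0], "fingers": 1},
  ],
  grip_force=20,
)

```text
time: 1.72
eef_pos: [0.3162, -0.3617, 0.2184]
tcp_rot: [0.99, 0.14, 0.0, 0.0]
contact_force: [1.1, -0.2, -0.6]
opening: 0.996
finger_force: 0.0
```

```bash
python3 -c "
from h import *
go([.494,.034,.20])"
```

```text
t 1.73 pos [ 0.3162 -0.3617  0.2184] rpy [ 3.141e+00 -1.000e-03  2.810e-01] j6 0.23 F [ 1.1 -0.2 -0.6] open 0.996
mm [ 280.7 -330.8   18.2] units [ 0.3742 -0.4411  0.0243]
```

Emit:
arm_command(
  steps=[
    {"translation": [0.374, -0.441, 0.024], "twist": [0, 0, 0], "fingers": 1},
    {"translation": [0.374, -0.441, 0.024], "twist": [0, 0, 0], "fingers": 1},
    {"translation": [0.374, -0.441, 0.024], "twist": [0, 0, 0], "fingers": 1},
    {"translation": [0.374, -0.441, 0.024], "twist": [0, 0, 0], "fingers": 1},
    {"translation": [0.374, -0.441, 0.024], "twist": [0, 0, 0], "fingers": 1},
  ],
)

```text
time: 2.35
eef_pos: [0.444, -0.0767, 0.2057]
tcp_rot: [0.99, 0.14, 0.001, 0.001]
contact_force: [0.8, -0.5, 0.2]
opening: 0.998
finger_force: 0.0
```

```bash
python3 -c "
from h import *
go([.494,.034,.18])"
```

```text
t 2.35 pos [ 0.444  -0.0767  0.2057] rpy [ 3.14e+00 -1.00e-03  2.82e-01] j6 0.89 F [ 0.8 -0.5  0.2] open 0.998
mm [ 78.8 -92.5  25.7] units [ 0.105  -0.1234  0.0343]
```

Emit:
arm_command(
  steps=[
    {"translation": [0.105, -0.123, 0.034], "twist": [0, 0, 0], "fingers": 1},
    {"translation": [0.105, -0.123, 0.034], "twist": [0, 0, 0], "fingers": 1},
    {"translation": [0.105, -0.123, 0.034], "twist": [0, 0, 0], "fingers": 1},
    {"translation": [0.105, -0.123, 0.034], "twist": [0, 0, 0], "fingers": 1},
  ],
)

```text
time: 2.85
eef_pos: [0.4933, 0.0318, 0.1798]
tcp_rot: [0.99, 0.141, -0.0, 0.0]
contact_force: [0.0, -0.9, 0.4]
opening: 1.002
finger_force: 0.0
```

```bash
cat >> ov.py <<'E'
def wcam():
    s=get_state(); c=read_camera("wrist"); T=np.array(c["T_tool_cam"])
    W=np.eye(4); W[:3,:3]=R.from_quat(s["tcp_rot"]).as_matrix(); W[:3,3]=s["eef_pos"]
    M=np.linalg.inv(W@T); c["R"]=M[:3,:3]; c["t"]=M[:3,3]; return c
def draw(c,circs,name,S=1):
    im=np.ascontiguousarray(c["pixels"][:,:,::-1])
    for (C,r) in circs:
        P=[proj(c,[C[0]+r*np.cos(t),C[1]+r*np.sin(t),C[2]]) for t in np.linspace(0,2*np.pi,40)]
        cv2.polylines(im,[np.array(P).round().astype(np.int32)],True,(0,0,255),1)
    cv2.imwrite(name,im)
E
python3 -c "
from ov import *
c=wcam(); draw(c,[([.494,.034,.075],.028),([.494,.034,.075],.025)],'pics/w1.png')
print(ray(c,(0,0))[0])
go([.494,.034,.033])"
```

```text
[0.56640392 0.05372045 0.32151374]
t 2.9 pos [0.4933 0.0311 0.18  ] rpy [ 3.141 -0.     0.281] j6 1.15 F [ 0.1 -0.4  0.4] open 1.002
mm [  1.4  -2.6 147. ] units [ 0.0019 -0.0035  0.196 ]
```

View pics/w1.png

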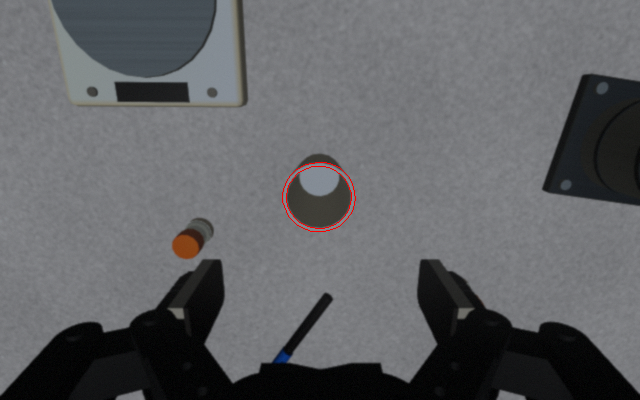

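The wrist view confirms the beaker at (319,197): the overlay fits its rim. The fingers are centred at column 320. Descending.

Emit:
arm_command(
  steps=[
    {"translation": [0.002, -0.003, 0.05], "twist": [0, 0, 0], "fingers": 1},
    {"translation": [0.002, -0.003, 0.1], "twist": [0, 0, 0], "fingers": 1},
    {"translation": [0.002, -0.003, 0.15], "twist": [0, 0, 0], "fingers": 1},
    {"translation": [0.002, -0.003, 0.196], "twist": [0, 0, 0], "fingers": 1},
    {"translation": [0.002, -0.003, 0.196], "twist": [0, 0, 0], "fingers": 1},
  ],
)

```text
time: 3.52
eef_pos: [0.4918, 0.0331, 0.0307]
tcp_rot: [0.99, 0.139, -0.003, -0.001]
contact_force: [0.0, 0.5, 0.7]
opening: 1.0
finger_force: 0.0
```

Emit:
arm_command(
  steps=[
    {"translation": [0, 0, 0], "twist": [0, 0, 0], "fingers": 0.2},
    {"translation": [0, 0, 0], "twist": [0, 0, 0], "fingers": 0.0},
    {"translation": [0, 0, 0], "twist": [0, 0, 0], "fingers": 0.0},
    {"translation": [0, 0, 0], "twist": [0, 0, 0], "fingers": 0.0},
    {"translation": [0, 0, 0], "twist": [0, 0, 0], "fingers": 0.0},
  ],
  grip_force=25,
)

```text
time: 4.15
eef_pos: [0.4962, 0.034, 0.0352]
tcp_rot: [0.99, 0.141, 0.002, 0.001]
contact_force: [-0.8, -1.0, 6.4]
opening: 0.64
finger_force: 26.2
```

Emit:
arm_command(
  steps=[
    {"translation": [0, 0, -0.03], "twist": [0, 0, 0], "fingers": -0.3},
    {"translation": [0, 0, -0.08], "twist": [0, 0, 0], "fingers": -0.3},
    {"translation": [0, 0, -0.13], "twist": [0, 0, 0], "fingers": -0.3},
    {"translation": [0, 0, -0.14], "twist": [0, 0, 0], "fingers": -0.3},
  ],
)

```text
time: 4.65
eef_pos: [0.4962, 0.0343, 0.1411]
tcp_rot: [0.99, 0.141, 0.003, 0.001]
contact_force: [0.8, -0.9, -1.3]
opening: 0.637
finger_force: 26.7
```

```bash
python3 -c "
from h import *
go([.599,.211,.12])"
```

```text
t 4.65 pos [0.4962 0.0343 0.1411] rpy [ 3.139 -0.006  0.282] j6 1.15 F [ 0.8 -0.9 -1.3] open 0.637
mm [ 147.8 -141.1   21.7] units [ 0.1971 -0.1882  0.0289]
```

Emit:
arm_command(
  steps=[
    {"translation": [0.04, -0.038, 0.0], "twist": [0, 0, 0], "fingers": -0.3},
    {"translation": [0.09, -0.086, 0.0], "twist": [0, 0, 0], "fingers": -0.3},
    {"translation": [0.14, -0.134, 0.0], "twist": [0, 0, 0], "fingers": -0.3},
    {"translation": [0.18, -0.172, 0.0], "twist": [0, 0, 0], "fingers": -0.3},
    {"translation": [0.197, -0.188, 0.0], "twist": [0, 0, 0], "fingers": -0.3},
  ],
)

```text
time: 5.28
eef_pos: [0.5966, 0.2126, 0.136]
tcp_rot: [0.99, 0.141, -0.001, 0.0]
contact_force: [-0.2, 0.1, -0.9]
opening: 0.645
finger_force: 26.8
```

```bash
python3 -c "
from ov import *
c=wcam(); p=[.599,.211]
draw(c,[([*p,.04],.062),([*p,.108+.075],.028)],'pics/w2.png')
for i in range(3): read_camera('top');go([*p,.079])"
```

```text
t 5.38 pos [0.5965 0.2119 0.1364] rpy [-3.142e+00  2.000e-03  2.840e-01] j6 1.47 F [ 0.5 -0.5  0.2] open 0.637
mm [ 2.2  1.5 57.4] units [0.003  0.002  0.0765]
t 5.42 pos [0.5961 0.2108 0.1365] rpy [3.141e+00 2.000e-03 2.830e-01] j6 1.47 F [-0.8 -0.4 -0.5] open 0.643
mm [ 2.9  0.6 57.5] units [0.0039 0.0008 0.0766]
t 5.47 pos [0.596  0.2102 0.1367] rpy [3.141e+00 2.000e-03 2.820e-01] j6 1.47 F [ 0.6  0.2 -1.1] open 0.643
mm [ 3.2  0.  57.7] units [0.0043 0.0001 0.0769]
```

View pics/w2.png

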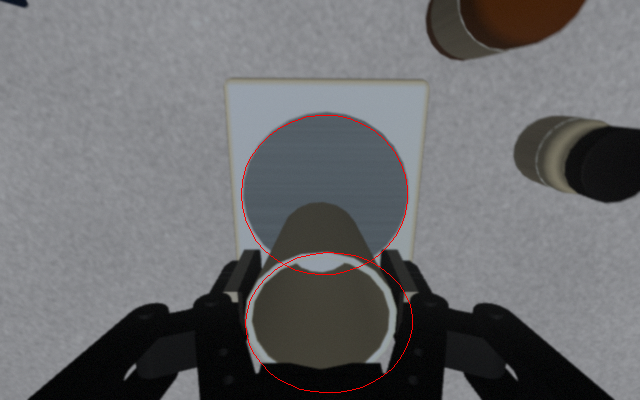

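The wrist view shows the pan overlay fitting at (325,193), with the beaker held upright in the fingers near (322,315). Lowering.

Emit:
arm_command(
  steps=[
    {"translation": [0.004, 0, 0.03], "twist": [0, 0, 0], "fingers": -0.3},
    {"translation": [0.004, 0, 0.06], "twist": [0, 0, 0], "fingers": -0.3},
    {"translation": [0.004, 0, 0.076], "twist": [0, 0, 0], "fingers": -0.3},
    {"translation": [0.004, 0, 0.08], "twist": [0, 0, 0], "fingers": -0.3},
    {"translation": [0.004, 0, 0.081], "twist": [0, 0, 0], "fingers": -0.3},
  ],
)

```text
time: 6.1
eef_pos: [0.6, 0.2116, 0.0772]
tcp_rot: [0.99, 0.14, 0.0, -0.0]
contact_force: [0.7, 0.4, -0.7]
opening: 0.641
finger_force: 26.8
```

Emit:
arm_command(
  steps=[
    {"translation": [0, 0, 0.001], "twist": [0, 0, 0], "fingers": -0.3},
    {"translation": [0, 0, 0.002], "twist": [0, 0, 0], "fingers": -0.3},
  ],
)

```text
time: 6.35
eef_pos: [0.6003, 0.212, 0.0763]
tcp_rot: [0.99, 0.14, 0.001, -0.0]
contact_force: [-0.0, -0.0, 0.0]
opening: 0.646
finger_force: 26.8
```

Emit:
arm_command(
  steps=[
    {"translation": [0, 0, 0.001], "twist": [0, 0, 0], "fingers": -0.3},
    {"translation": [0, 0, 0.002], "twist": [0, 0, 0], "fingers": -0.3},
    {"translation": [0, 0, 0.003], "twist": [0, 0, 0], "fingers": -0.3},
  ],
)

```text
time: 6.72
eef_pos: [0.6008, 0.2122, 0.0753]
tcp_rot: [0.99, 0.14, 0.001, -0.0]
contact_force: [-2.7, 0.5, 7.7]
opening: 0.642
finger_force: 27.1
```

Emit:
arm_command(
  steps=[
    {"translation": [0, 0, 0], "twist": [0, 0, 0], "fingers": -0.3},
  ],
)

```text
time: 6.85
eef_pos: [0.6008, 0.2123, 0.0754]
tcp_rot: [0.99, 0.14, 0.001, -0.0]
contact_force: [-2.8, 0.9, 6.4]
opening: 0.643
finger_force: 27.0
```

Contact made; releasing gently and lifting.

Emit:
arm_command(
  steps=[
    {"translation": [0, 0, 0], "twist": [0, 0, 0], "fingers": 0.35},
    {"translation": [0, 0, 0], "twist": [0, 0, 0], "fingers": 0.5},
    {"translation": [0, 0, 0], "twist": [0, 0, 0], "fingers": 0.8},
    {"translation": [0, 0, 0], "twist": [0, 0, 0], "fingers": 1},
    {"translation": [0, 0, 0], "twist": [0, 0, 0], "fingers": 1},
  ],
)

```text
time: 7.48
eef_pos: [0.5997, 0.2118, 0.073]
tcp_rot: [0.99, 0.14, -0.0, 0.0]
contact_force: [0.1, -0.5, 0.4]
opening: 0.998
finger_force: 0.0
```

Emit:
arm_command(
  steps=[
    {"translation": [0, 0, -0.04], "twist": [0, 0, 0], "fingers": 1},
    {"translation": [0, 0, -0.1], "twist": [0, 0, 0], "fingers": 1},
    {"translation": [0, 0, -0.17], "twist": [0, 0, 0], "fingers": 1},
    {"translation": [0, 0, -0.2], "twist": [0, 0, 0], "fingers": 1},
    {"translation": [0, 0, -0.2], "twist": [0, 0, 0], "fingers": 1},
  ],
)

```text
time: 8.1
eef_pos: [0.6011, 0.2121, 0.2262]
tcp_rot: [0.99, 0.14, 0.003, -0.0]
contact_force: [0.4, -0.2, -0.3]
opening: 0.999
finger_force: 0.0
```

```bash
python3 -c "
from ov import *
c=wcam(); p=[.599,.211]
draw(c,[([*p,.04],.062),([*p,.115],.028)],'pics/w3.png')
go([.604,-.229,.22])"
```

```text
t 8.15 pos [0.6    0.2119 0.2236] rpy [ 3.141e+00 -1.000e-03  2.820e-01] j6 1.47 F [-0.8  0.2 -0.8] open 0.997
mm [-118.7  424.6    3.5] units [-0.1583  0.5661  0.0047]
```

View pics/w3.png

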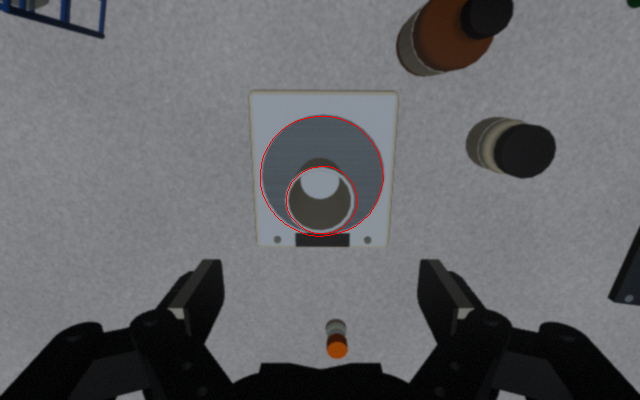

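Beaker stands upright at pan centre: its rim at (320,199) matches the overlay within about 1 px. On to the canister.

Emit:
arm_command(
  steps=[
    {"translation": [-0.02, 0.07, 0], "twist": [0, 0, 0], "fingers": 1},
    {"translation": [-0.04, 0.143, 0], "twist": [0, 0, 0], "fingers": 1},
    {"translation": [-0.062, 0.22, 0], "twist": [0, 0, 0], "fingers": 1},
    {"translation": [-0.083, 0.297, 0], "twist": [0, 0, 0], "fingers": 1},
    {"translation": [-0.104, 0.374, 0], "twist": [0, 0, 0], "fingers": 1},
  ],
)

```text
time: 8.78
eef_pos: [0.6014, -0.0808, 0.2202]
tcp_rot: [0.99, 0.14, -0.002, -0.001]
contact_force: [0.9, -0.4, 0.1]
opening: 1.001
finger_force: 0.0
```

Emit:
arm_command(
  steps=[
    {"translation": [-0.021, 0.076, 0], "twist": [0, 0, 0], "fingers": 1},
    {"translation": [-0.04, 0.144, 0.003], "twist": [0, 0, 0], "fingers": 1},
    {"translation": [-0.054, 0.191, 0.005], "twist": [0, 0, 0], "fingers": 1},
    {"translation": [-0.054, 0.192, 0.005], "twist": [0, 0, 0], "fingers": 1},
    {"translation": [-0.054, 0.192, 0.005], "twist": [0, 0, 0], "fingers": 1},
  ],
)

```text
time: 9.4
eef_pos: [0.6032, -0.2281, 0.2172]
tcp_rot: [0.99, 0.14, -0.001, -0.001]
contact_force: [0.5, 0.8, -0.6]
opening: 0.999
finger_force: 0.0
```

```bash
python3 -c "
from ov import *
c=wcam(); k=[.604,-.229]
draw(c,[([*k,.133],.03),([*k,.102],.042)],'pics/w4.png')
go([*k,.106])"
```

```text
t 9.45 pos [ 0.6035 -0.2276  0.2179] rpy [-3.139e+00  2.000e-03  2.830e-01] j6 0.77 F [-0.1  0.1  0.2] open 1.001
mm [  0.3   1.7 111.9] units [0.0004 0.0023 0.1492]
```

View pics/w4.png

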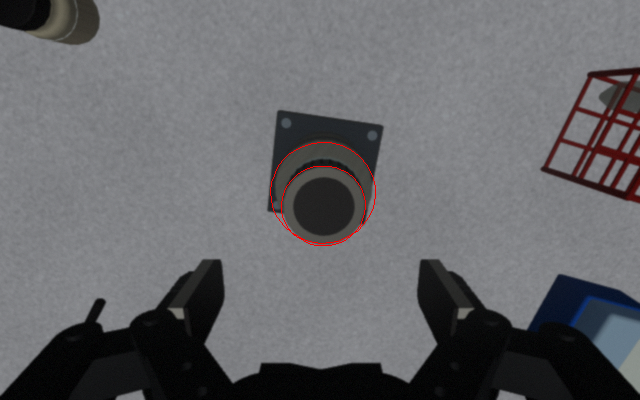

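Cap is at (323,207), within 1.5 px of the overlay, and the TCP is already centred on it. Descending.

Emit:
arm_command(
  steps=[
    {"translation": [0, 0, 0.05], "twist": [0, 0, 0], "fingers": 1},
    {"translation": [0, 0, 0.1], "twist": [0, 0, 0], "fingers": 1},
    {"translation": [0, 0, 0.14], "twist": [0, 0, 0], "fingers": 1},
    {"translation": [0, 0, 0.15], "twist": [0, 0, 0], "fingers": 1},
    {"translation": [0, 0, 0.15], "twist": [0, 0, 0], "fingers": 1},
  ],
)

```text
time: 10.07
eef_pos: [0.6042, -0.228, 0.1071]
tcp_rot: [0.99, 0.141, -0.0, -0.0]
contact_force: [0.2, -0.6, 0.5]
opening: 1.0
finger_force: 0.0
```

Emit:
arm_command(
  steps=[
    {"translation": [0, 0, 0], "twist": [0, 0, 0], "fingers": 0.4},
    {"translation": [0, 0, 0], "twist": [0, 0, 0], "fingers": 0.2},
    {"translation": [0, 0, 0], "twist": [0, 0, 0], "fingers": 0.2},
    {"translation": [0, 0, 0], "twist": [0, 0, 0], "fingers": 0.2},
    {"translation": [0, 0, 0], "twist": [0, 0, 0], "fingers": 0.2},
  ],
  grip_force=20,
)

```text
time: 10.7
eef_pos: [0.6052, -0.2293, 0.1092]
tcp_rot: [0.99, 0.14, 0.001, 0.001]
contact_force: [-0.4, 1.4, 6.1]
opening: 0.696
finger_force: 21.6
```

```bash
python3 -c "
from h import *
go([.604,-.229,.106]); s=get_state(); print(s['wrist_torque'],s['finger_force'])"
```

```text
t 10.7 pos [ 0.6052 -0.2293  0.1092] rpy [ 3.139e+00 -3.000e-03  2.820e-01] j6 0.77 F [-0.4  1.4  6.1] open 0.696
mm [-1.  -0.6  3.2] units [-0.0014 -0.0008  0.0043]
[0.12398017 0.11995636 0.05498422] 21.57736172899604
```

Emit:
arm_command(
  steps=[
    {"translation": [0, 0, 0], "twist": [0, 0, 0.04], "fingers": 0.2},
    {"translation": [0, 0, 0], "twist": [0, 0, 0.08], "fingers": 0.2},
  ],
)

```text
time: 10.95
eef_pos: [0.6057, -0.2297, 0.1093]
tcp_rot: [0.995, 0.098, 0.002, 0.001]
contact_force: [2.2, 0.6, 4.3]
opening: 0.695
finger_force: 21.5
```

```bash
python3 -c "
from h import *
go([.604,-.229,.106]); s=get_state(); print(s['wrist_torque'],s['finger_force'])"
```

```text
t 10.95 pos [ 0.6057 -0.2297  0.1093] rpy [ 3.138 -0.004  0.197] j6 0.85 F [2.2 0.6 4.3] open 0.695
mm [-1.6 -1.   3.2] units [-0.0021 -0.0014  0.0043]
[-0.03284834 -0.23392775  0.05544501] 21.536081498488784
```

Emit:
arm_command(
  steps=[
    {"translation": [0, 0, 0], "twist": [0, 0, 0.03], "fingers": 0.2},
    {"translation": [0, 0, 0], "twist": [0, 0, 0.06], "fingers": 0.2},
    {"translation": [0, 0, 0], "twist": [0, 0, 0.09], "fingers": 0.2},
  ],
)

```text
time: 11.32
eef_pos: [0.6058, -0.2299, 0.1092]
tcp_rot: [0.999, 0.051, 0.002, 0.002]
contact_force: [1.7, -0.7, 5.7]
opening: 0.691
finger_force: 21.6
```

```bash
python3 -c "
from h import *
go([.604,-.229,.106]); s=get_state(); print(s['wrist_torque'],s['finger_force'])"
```

```text
t 11.32 pos [ 0.6058 -0.2299  0.1092] rpy [ 3.138 -0.005  0.103] j6 0.95 F [ 1.7 -0.7  5.7] open 0.691
mm [-1.7 -1.1  3.2] units [-0.0023 -0.0015  0.0043]
[-0.08090811 -0.29750382  0.07352359] 21.63715671747923
```

Emit:
arm_command(
  steps=[
    {"translation": [0, 0, 0], "twist": [0, 0, 0.03], "fingers": 0.2},
    {"translation": [0, 0, 0], "twist": [0, 0, 0.06], "fingers": 0.2},
    {"translation": [0, 0, 0], "twist": [0, 0, 0.09], "fingers": 0.2},
  ],
)

```text
time: 11.7
eef_pos: [0.6058, -0.2301, 0.1092]
tcp_rot: [1.0, 0.004, 0.003, 0.002]
contact_force: [2.0, -0.8, 5.8]
opening: 0.691
finger_force: 21.6
```

```bash
python3 -c "
from h import *
go([.604,-.229,.106]); s=get_state(); print(s['wrist_torque'],s['finger_force'])"
```

```text
t 11.7 pos [ 0.6058 -0.2301  0.1092] rpy [ 3.138 -0.005  0.008] j6 1.04 F [ 2.  -0.8  5.8] open 0.691
mm [-1.8 -1.1  3.2] units [-0.0024 -0.0015  0.0043]
[-0.16770977 -0.339314    0.04762422] 21.63064682856202
```

Emit:
arm_command(
  steps=[
    {"translation": [0, 0, 0], "twist": [0, 0, 0.03], "fingers": 0.2},
    {"translation": [0, 0, 0], "twist": [0, 0, 0.06], "fingers": 0.2},
    {"translation": [0, 0, 0], "twist": [0, 0, 0.09], "fingers": 0.2},
    {"translation": [0, 0, 0], "twist": [0, 0, 0.12], "fingers": 0.2},
  ],
)

```text
time: 12.2
eef_pos: [0.6058, -0.2302, 0.1092]
tcp_rot: [0.998, -0.059, 0.003, 0.002]
contact_force: [2.2, -0.3, 4.9]
opening: 0.694
finger_force: 21.6
```

```bash
python3 -c "
from h import *
go([.604,-.229,.106]); s=get_state(); print(s['wrist_torque'],s['finger_force'])"
```

```text
t 12.2 pos [ 0.6058 -0.2302  0.1092] rpy [ 3.139 -0.005 -0.117] j6 1.17 F [ 2.2 -0.3  4.9] open 0.694
mm [-1.9 -1.   3.2] units [-0.0026 -0.0013  0.0043]
[-0.21462825 -0.23631126  0.03476175] 21.6289734095335
```

Emit:
arm_command(
  steps=[
    {"translation": [0, 0, 0], "twist": [0, 0, 0.03], "fingers": 0.2},
    {"translation": [0, 0, 0], "twist": [0, 0, 0.06], "fingers": 0.2},
    {"translation": [0, 0, 0], "twist": [0, 0, 0.09], "fingers": 0.2},
    {"translation": [0, 0, 0], "twist": [0, 0, 0.12], "fingers": 0.2},
  ],
)

```text
time: 12.7
eef_pos: [0.6057, -0.2303, 0.1092]
tcp_rot: [0.993, -0.121, 0.003, 0.001]
contact_force: [1.8, -0.8, 6.5]
opening: 0.694
finger_force: 21.6
```

```bash
python3 -c "
from h import *
go([.604,-.229,.106]); s=get_state(); print(s['wrist_torque'],s['finger_force'])"
```

```text
t 12.7 pos [ 0.6057 -0.2303  0.1092] rpy [ 3.139 -0.006 -0.243] j6 1.29 F [ 1.8 -0.8  6.5] open 0.694
mm [-2.  -0.9  3.2] units [-0.0027 -0.0012  0.0043]
[-0.24561498 -0.24879048  0.05086332] 21.627975795418024
```

Past 0.5 rad with no stop, so clockwise is the opening direction. Continuing to the stop.

Emit:
arm_command(
  steps=[
    {"translation": [0, 0, 0], "twist": [0, 0, 0.03], "fingers": 0.2},
    {"translation": [0, 0, 0], "twist": [0, 0, 0.06], "fingers": 0.2},
    {"translation": [0, 0, 0], "twist": [0, 0, 0.09], "fingers": 0.2},
    {"translation": [0, 0, 0], "twist": [0, 0, 0.12], "fingers": 0.2},
  ],
)

```text
time: 13.2
eef_pos: [0.6057, -0.2304, 0.1092]
tcp_rot: [0.983, -0.183, 0.003, 0.001]
contact_force: [2.4, -0.7, 5.1]
opening: 0.698
finger_force: 21.6
```

```bash
python3 -c "
from h import *
go([.604,-.229,.106]); s=get_state(); print(s['wrist_torque'],s['finger_force'])"
```

```text
t 13.2 pos [ 0.6057 -0.2304  0.1092] rpy [ 3.14  -0.006 -0.368] j6 1.42 F [ 2.4 -0.7  5.1] open 0.698
mm [-2.1 -0.7  3.2] units [-0.0029 -0.001   0.0043]
[-0.31096041 -0.2488908   0.0186921 ] 21.62593918852508
```

Emit:
arm_command(
  steps=[
    {"translation": [0, 0, 0], "twist": [0, 0, 0.025], "fingers": 0.2},
    {"translation": [0, 0, 0], "twist": [0, 0, 0.05], "fingers": 0.2},
  ],
)

```text
time: 13.45
eef_pos: [0.6057, -0.2305, 0.1093]
tcp_rot: [0.978, -0.209, 0.003, 0.001]
contact_force: [2.5, -1.9, 5.5]
opening: 0.7
finger_force: 21.6
```

```bash
python3 -c "
from h import *
go([.604,-.229,.106]); s=get_state(); print(s['wrist_torque'],s['finger_force'])"
```

```text
t 13.45 pos [ 0.6057 -0.2305  0.1093] rpy [ 3.14  -0.006 -0.421] j6 1.47 F [ 2.5 -1.9  5.5] open 0.7
mm [-2.2 -0.7  3.2] units [-0.0029 -0.0009  0.0043]
[-0.29348872 -0.20818758  0.07257471] 21.62513072602451
```

Emit:
arm_command(
  steps=[
    {"translation": [0, 0, 0], "twist": [0, 0, 0.025], "fingers": 0.2},
    {"translation": [0, 0, 0], "twist": [0, 0, 0.05], "fingers": 0.2},
  ],
)

```text
time: 13.7
eef_pos: [0.6057, -0.2305, 0.1093]
tcp_rot: [0.972, -0.234, 0.003, 0.001]
contact_force: [-0.4, -1.5, 5.1]
opening: 0.701
finger_force: 21.6
```

```bash
python3 -c "
from h import *
go([.604,-.229,.106]); s=get_state(); print(s['wrist_torque'],s['finger_force'])"
```

```text
t 13.7 pos [ 0.6057 -0.2305  0.1093] rpy [ 3.14  -0.006 -0.473] j6 1.52 F [-0.4 -1.5  5.1] open 0.701
mm [-2.2 -0.6  3.2] units [-0.0029 -0.0008  0.0043]
[-0.31033327 -0.22066112  0.08157596] 21.62599422968924
```

Emit:
arm_command(
  steps=[
    {"translation": [0, 0, 0], "twist": [0, 0, 0.025], "fingers": 0.2},
    {"translation": [0, 0, 0], "twist": [0, 0, 0.05], "fingers": 0.2},
  ],
)

```text
time: 13.95
eef_pos: [0.6056, -0.2306, 0.1093]
tcp_rot: [0.966, -0.26, 0.003, 0.001]
contact_force: [1.8, -2.2, 5.2]
opening: 0.696
finger_force: 21.6
```

```bash
python3 -c "
from h import *
go([.604,-.229,.106]); s=get_state(); print(s['wrist_torque'],s['finger_force'])"
```

```text
t 13.95 pos [ 0.6056 -0.2306  0.1093] rpy [ 3.141 -0.006 -0.525] j6 1.58 F [ 1.8 -2.2  5.2] open 0.696
mm [-2.2 -0.5  3.2] units [-0.0029 -0.0007  0.0043]
[-0.33769779 -0.14677269  0.0733979 ] 21.627671532332897
```

Emit:
arm_command(
  steps=[
    {"translation": [0, 0, 0], "twist": [0, 0, 0.025], "fingers": 0.2},
    {"translation": [0, 0, 0], "twist": [0, 0, 0.05], "fingers": 0.2},
  ],
)

```text
time: 14.2
eef_pos: [0.6053, -0.2308, 0.1092]
tcp_rot: [0.959, -0.284, 0.002, 0.002]
contact_force: [0.6, -3.4, 5.3]
opening: 0.697
finger_force: 21.7
```

```bash
python3 -c "
from h import *
go([.604,-.229,.106]); s=get_state(); print(s['wrist_torque'],s['finger_force'])"
```

```text
t 14.2 pos [ 0.6053 -0.2308  0.1092] rpy [ 3.14  -0.006 -0.577] j6 1.63 F [ 0.6 -3.4  5.3] open 0.697
mm [-2.1 -0.8  3.2] units [-0.0028 -0.0011  0.0043]
[-0.57002076  0.07617133  0.10870843] 21.734799407422543
```

Emit:
arm_command(
  steps=[
    {"translation": [0, 0, 0], "twist": [0, 0, 0.02], "fingers": 0.2},
    {"translation": [0, 0, 0], "twist": [0, 0, 0.03], "fingers": 0.2},
  ],
)

```text
time: 14.45
eef_pos: [0.6049, -0.2311, 0.1092]
tcp_rot: [0.954, -0.299, 0.002, 0.002]
contact_force: [0.6, -3.9, 6.2]
opening: 0.695
finger_force: 22.0
```

```bash
python3 -c "
from h import *
go([.604,-.229,.106]); s=get_state(); print(s['wrist_torque'],s['finger_force'])"
```

```text
t 14.45 pos [ 0.6049 -0.2311  0.1092] rpy [ 3.139 -0.005 -0.607] j6 1.66 F [ 0.6 -3.9  6.2] open 0.695
mm [-2.  -1.2  3.2] units [-0.0027 -0.0017  0.0042]
[-0.55852702  0.16307674  0.25117554] 21.95991919375956
```

Emit:
arm_command(
  steps=[
    {"translation": [0, 0, 0], "twist": [0, 0, 0.02], "fingers": 0.2},
    {"translation": [0, 0, 0], "twist": [0, 0, 0.03], "fingers": 0.2},
  ],
)

```text
time: 14.7
eef_pos: [0.6048, -0.2313, 0.1092]
tcp_rot: [0.95, -0.312, 0.002, 0.002]
contact_force: [-0.0, -3.5, 5.6]
opening: 0.693
finger_force: 22.8
```

```bash
python3 -c "
from h import *
go([.604,-.229,.106]); s=get_state(); print(s['wrist_torque'],s['finger_force'])"
```

```text
t 14.7 pos [ 0.6048 -0.2313  0.1092] rpy [ 3.138 -0.005 -0.635] j6 1.69 F [-0.  -3.5  5.6] open 0.693
mm [-2.  -1.3  3.2] units [-0.0027 -0.0018  0.0043]
[-0.552375    0.16287452  0.95628265] 22.81768818385899
```

Firm stop (torque 0.96 N m). I'll back off about 1° and lift gently.

Emit:
arm_command(
  steps=[
    {"translation": [0, 0, 0], "twist": [0, 0, -0.02], "fingers": 0.2},
    {"translation": [0, 0, -0.003], "twist": [0, 0, -0.02], "fingers": 0.2},
    {"translation": [0, 0, -0.006], "twist": [0, 0, -0.02], "fingers": 0.2},
  ],
)

```text
time: 15.08
eef_pos: [0.6043, -0.2306, 0.1101]
tcp_rot: [0.953, -0.304, 0.002, 0.002]
contact_force: [4.7, -5.6, -8.5]
opening: 0.691
finger_force: 23.4
```

```bash
python3 -c "
from h import *
go([.604,-.229,.106]); s=get_state(); print(s['wrist_torque'],s['finger_force'])"
```

```text
t 15.07 pos [ 0.6043 -0.2306  0.1101] rpy [ 3.14  -0.004 -0.618] j6 1.67 F [ 4.7 -5.6 -8.5] open 0.691
mm [-1.2 -1.2  4.1] units [-0.0016 -0.0016  0.0054]
[-0.94595242 -0.8444024   0.31804953] 23.430207325145602
```

Emit:
arm_command(
  steps=[
    {"translation": [0, 0, -0.001], "twist": [0, 0, 0], "fingers": 0.2},
    {"translation": [0, 0, -0.002], "twist": [0, 0, 0], "fingers": 0.2},
    {"translation": [0, 0, -0.002], "twist": [0, 0, 0], "fingers": 0.2},
  ],
)

```text
time: 15.45
eef_pos: [0.604, -0.2302, 0.1107]
tcp_rot: [0.953, -0.304, 0.001, 0.001]
contact_force: [5.9, -5.2, -7.5]
opening: 0.693
finger_force: 23.7
```

```bash
python3 -c "
from h import *
go([.604,-.229,.106]); s=get_state(); print(s['wrist_torque'],s['finger_force'])"
```

```text
t 15.45 pos [ 0.604  -0.2302  0.1107] rpy [ 3.14e+00 -3.00e-03 -6.18e-01] j6 1.67 F [ 5.9 -5.2 -7.5] open 0.693
mm [-0.7 -1.   4.7] units [-0.001  -0.0013  0.0062]
[-0.93622757 -0.85279542  0.42554996] 23.677037386223674
```

Emit:
arm_command(
  steps=[
    {"translation": [0.0015, 0, 0], "twist": [0, 0, 0], "fingers": 0.2},
    {"translation": [0.0015, 0, 0], "twist": [0, 0, 0], "fingers": 0.2},
  ],
)

```text
time: 15.7
eef_pos: [0.6041, -0.2302, 0.1106]
tcp_rot: [0.953, -0.304, -0.001, 0.001]
contact_force: [2.0, -5.1, -8.6]
opening: 0.697
finger_force: 23.7
```

```bash
python3 -c "
from h import *
go([.604,-.229,.106]); s=get_state(); print(s['wrist_torque'],s['finger_force'])"
```

```text
t 15.7 pos [ 0.6041 -0.2302  0.1106] rpy [ 3.14e+00  1.00e-03 -6.18e-01] j6 1.67 F [ 2.  -5.1 -8.6] open 0.697
mm [-0.7 -1.   4.6] units [-0.001  -0.0013  0.0062]
[-0.89423914 -0.53811184  0.39367414] 23.679611328989267
```

Emit:
arm_command(
  steps=[
    {"translation": [0.001, 0.001, 0], "twist": [0, 0, 0], "fingers": 0.2},
    {"translation": [0.002, 0.002, 0], "twist": [0, 0, 0], "fingers": 0.2},
  ],
)

```text
time: 15.95
eef_pos: [0.6041, -0.2304, 0.1109]
tcp_rot: [0.953, -0.304, -0.002, -0.001]
contact_force: [1.4, 1.0, -9.4]
opening: 0.694
finger_force: 23.7
```

```bash
python3 -c "
from h import *
go([.604,-.229,.106]); s=get_state(); print(s['wrist_torque'],s['finger_force'])"
```

```text
t 15.95 pos [ 0.6041 -0.2304  0.1109] rpy [-3.141  0.004 -0.619] j6 1.67 F [ 1.4  1.  -9.4] open 0.694
mm [-0.9 -1.1  4.9] units [-0.0012 -0.0014  0.0065]
[ 0.04475543 -0.35679243  0.40964883] 23.67447637952864
```

Emit:
arm_command(
  steps=[
    {"translation": [0, 0, -0.001], "twist": [0, 0, 0], "fingers": 0.2},
    {"translation": [0, 0, -0.002], "twist": [0, 0, 0], "fingers": 0.2},
    {"translation": [0, 0, -0.003], "twist": [0, 0, 0], "fingers": 0.2},
  ],
)

```text
time: 16.32
eef_pos: [0.6043, -0.2305, 0.1145]
tcp_rot: [0.953, -0.304, -0.002, -0.001]
contact_force: [-0.1, 2.2, -8.8]
opening: 0.693
finger_force: 24.4
```

```bash
python3 -c "
from h import *
go([.604,-.229,.106]); s=get_state(); print(s['wrist_torque'],s['finger_force'])"
```

```text
t 16.32 pos [ 0.6043 -0.2305  0.1145] rpy [-3.141  0.004 -0.619] j6 1.67 F [-0.1  2.2 -8.8] open 0.693
mm [-1.1 -1.1  8.5] units [-0.0015 -0.0014  0.0113]
[0.31324117 0.0046708  0.26825078] 24.442592840641737
```

Emit:
arm_command(
  steps=[
    {"translation": [0, -0.0005, -0.002], "twist": [0, 0, 0], "fingers": 0.2},
    {"translation": [0, -0.0005, -0.004], "twist": [0, 0, 0], "fingers": 0.2},
  ],
)

```text
time: 16.58
eef_pos: [0.6054, -0.2321, 0.1201]
tcp_rot: [0.952, -0.305, 0.0, 0.001]
contact_force: [-4.4, 0.1, -2.0]
opening: 0.693
finger_force: 24.6
```

```bash
python3 -c "
from ov import *
go([.604,-.229,.106]); s=get_state(); print(s['wrist_torque'],s['finger_force'])
c=wcam(); draw(c,[],'pics/w5.png')
c=read_camera('scene'); im=c['pixels'][190:330,120:310,::-1]; cv2.imwrite('pics/s5.png',cv2.resize(im,None,fx=4,fy=4,interpolation=cv2.INTER_CUBIC))"
```

```text
t 16.57 pos [ 0.6054 -0.2321  0.1201] rpy [ 3.14e+00 -1.00e-03 -6.19e-01] j6 1.67 F [-4.4  0.1 -2. ] open 0.693
mm [-3.  -1.7 14. ] units [-0.004  -0.0023  0.0187]
[-0.13194014  0.62417278  0.08785707] 24.643211234360933
```

View pics/w5.png

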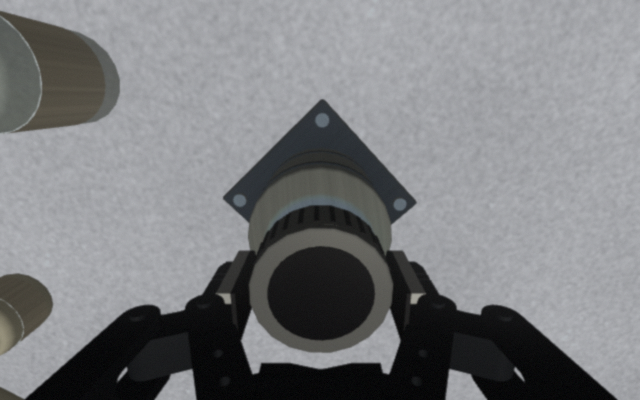

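The wrist view shows the cap, top at (321,295), level between the pads and risen above the shoulder. Fz is near the cap's weight, so it is free; lifting straight off.

Emit:
arm_command(
  steps=[
    {"translation": [-0.0016, 0.001, -0.005], "twist": [0, 0, 0], "fingers": 0.2},
    {"translation": [-0.0016, 0.001, -0.015], "twist": [0, 0, 0], "fingers": 0.2},
    {"translation": [-0.0016, 0.001, -0.03], "twist": [0, 0, 0], "fingers": 0.2},
    {"translation": [-0.0016, 0.001, -0.055], "twist": [0, 0, 0], "fingers": 0.2},
    {"translation": [-0.0016, 0.001, -0.08], "twist": [0, 0, 0], "fingers": 0.2},
  ],
)

```text
time: 17.3
eef_pos: [0.6045, -0.2314, 0.1803]
tcp_rot: [0.953, -0.304, 0.001, 0.0]
contact_force: [0.2, 0.4, -0.7]
opening: 0.697
finger_force: 24.7
```

Emit:
arm_command(
  steps=[
    {"translation": [0, 0, -0.015], "twist": [0, 0, 0], "fingers": 0.2},
    {"translation": [0, 0, -0.015], "twist": [0, 0, 0], "fingers": 0.2},
    {"translation": [0, 0, -0.015], "twist": [0, 0, 0], "fingers": 0.2},
  ],
)

```text
time: 17.68
eef_pos: [0.6036, -0.231, 0.1887]
tcp_rot: [0.953, -0.304, -0.001, -0.0]
contact_force: [0.4, -0.1, -1.2]
opening: 0.691
finger_force: 24.7
```

```bash
python3 -c "
from ov import *
go([.6033,-.228,.2]); s=get_state(); print(s['wrist_torque'],s['finger_force'])
k=[.6033,-.228]
c=wcam(); a=c['pixels'][:,:,::-1]; a=cv2.resize(a,(400,250))
c=read_camera('scene'); b=cv2.resize(c['pixels'][150:320,120:392,::-1],(400,250),interpolation=cv2.INTER_CUBIC)
d=cv2.resize(c['pixels'][:,:,::-1],(400,250)); t=cv2.resize(read_camera('top')['pixels'][:,:,::-1],(400,250))
cv2.imwrite('pics/f.png',np.vstack([np.hstack([a,b]),np.hstack([d,t])]))"
```

```text
t 17.68 pos [ 0.6036 -0.231   0.1887] rpy [ 3.141e+00  1.000e-03 -6.190e-01] j6 1.67 F [ 0.4 -0.1 -1.2] open 0.691
mm [ -2.   -2.2 -11.3] units [-0.0027 -0.003  -0.015 ]
[ 0.01245156 -0.01938607  0.03845194] 24.674276523292065
```

View pics/f.png

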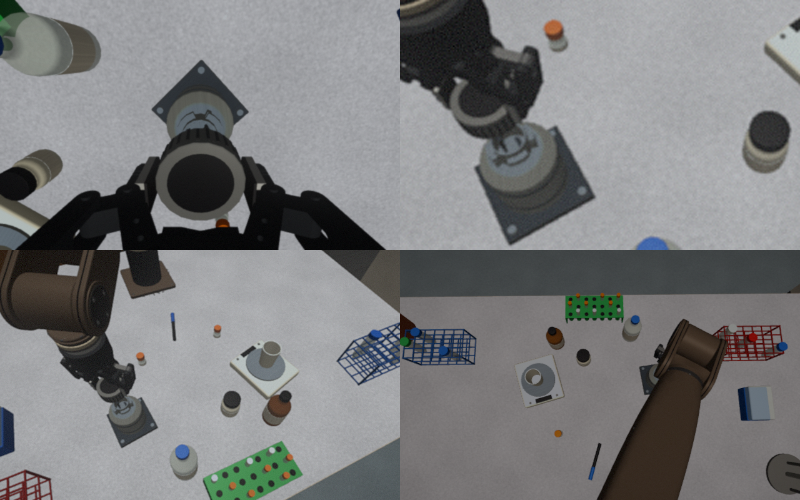

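The final view shows the cap held level at wrist-tile (202,183), well above the open neck. The beaker is upright on the pan and the other items are still standing. Handing in.

```bash
python3 -c "
from plant import sign_off
print(sign_off())"
```

```text
the job is handed in; nothing more can be done
None
```

I handed the job in at about 18 s: the beaker stands upright, centred on the pan, and the cap came off clockwise and is held level about 50 mm above the open neck. The other bottles, jars and vials looked undisturbed in the last pictures; the hand-in gave no verdict.

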